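# Open the isolator's outer gate after feeling that the inner one is shut

### The arm

A 6-joint arm with a two-finger parallel gripper is mounted at the origin on a cart in front of the work surface, level with it; the furniture and walls round the work are solid. World frame = base frame: x ahead of the robot, y to its left, z up, the work surface at z = 0. Lengths are in mm, angles in rad, forces in N, time in s.
With the tool pointing down it reaches from about 275 to 1000 mm from the base axis. Payload 8.4 kg.
Tool frame: the origin (TCP) lies on the centre line of the jaws, within the pads' length; the fingertips stand 14 mm ahead of it and the grasp point (between the pads) lies 5 mm behind it; z points along the fingers, y is the line along which they close (so a half turn about z gives the same grasp; the last joint's range is limited). The gripper opens to 85 mm and grips with 20 to 120 N. Pads are 22 mm wide; open, the fingers measure 114 mm over their backs; the gripper's body (76 mm by 85 mm) begins 54 mm behind the grasp point. The pads swing forward as they close: fully open they stand 13 mm farther back than shut.
Start: joints at [-1.291, 0.353, 1.633, -0, 1.155, -0.002], TCP at [173.802, -600.35, 207.981] pointing down, gripper open.
Joint ranges: [-2.63, 2.63], [-0.92, 2.1], [0.06, 2.66], [-1.3, 4.44], [0, 2.69], [-3.02, 3.02]. Speed limits (rad/s): [2.22, 2.22, 2.79, 3.14, 3.14, 3.14].

### API

Orientations are given as [roll, pitch, yaw] about the fixed x, y, z axes, in that order (R = Rz(yaw) Ry(pitch) Rx(roll)).
In Python, from rig import r gives the robot as it stands.
- The arm moves only by the tool step_arm, never from a script. Its argument "plan" is text: rows parted by semicolons, each of 7 numbers parted by spaces: the turn, a rotation vector about the world's x, y, z in degrees, then the shift along the world's x, y, z in mm, then the closure in counts, from 0 (fully open) to 255 (shut). In form: rx ry rz x y z hand; .... A call has 1 to 8 rows; each row is the pose to reach, as a shift and turn from the pose commanded when the call began; what a row does not reach only later rows make up. A row lasts 1/10 s, in which the tool goes at most 50 mm and 8.59 degrees, less where a joint would pass 70% of its speed; a pose out of reach is approached as far as the arm can. A call with a gripper value outside its range is refused whole. The fingers move at their own pace and stop on an object; "force" is the grip in N (left out, the last holds). Time passes only in rows, so rows that repeat a pose let the fingers close. It gives the time, the measured TCP pose, the force, the opening and the grip force at its end, in the units of the state.
- r.sense(): the state, without advancing time (a new reading comes with each control period).
- r.grab_frame(name): name is "scene" or "top" or "wrist"; returns (picture, depth): 400x640x3 uint8, red, green, blue; 400x640 float32, mm along the optical axis (not along the pixel's ray), 0 where there is no reading.
- r.get_calibration(name): a dict with "K" (3x3 intrinsics, pixels), "world_from_camera" (4x4, takes a point from camera to world coordinates). Camera axes: x right, y down, z forward; pixel columns grow to the right and rows downward; lengths in mm; the calibration is good to about 2 mm. The wrist camera is an equidistant fisheye: a pixel r from the principal point sees the ray r / f radians off the axis. A picture is of the moment at which its call begins: read the wrist's pose just before it. get_calibration takes no time and is no camera call; for the wrist camera it gives the pose at the moment of the call.
- r.sign_off(): hands the job in; it is judged then, once.
The state is a dict: "clock": time; "qpos": joint angles; "qvel": joint speeds; "joint_efforts": joint torques, N m; "eef_pos": TCP position; "tcp_rot": TCP orientation; "contact_force": force on the tool from outside, world axes, zero at the start; "wrist_torque": the same for the moment, N m; "opening": opening from 0.0 (shut) to 1.0 (fully open); "grasp_force": force on a finger pad.
Only numpy, scipy, OpenCV 4.12 (cv2) and the standard library are available. Lean on these libraries where they do the work, as an engineer would, in place of code of your own. Each camera call takes 0.05 s, during which the arm holds its last target. There are 200 camera calls.

### The job

A sample bottle is waiting in the pass box of the small bench isolator. First feel that the inner gate (red handle, next to the clear work chamber) is really shut: press firmly down on its handle for a moment, pushing it fully home if it was ajar. Only then lift the outer gate (blue handle) all the way up and let go, so that it stays open and the inner gate stays shut.

Things in the scene. Friction and masses are not known exactly. Their poses are not given: they have to be found in the camera images.
- inner_handle (a point): Centre of the red handle of the inner gate, between the white pass box and the clear work chamber: a level bar 60 mm along its x axis, 14 mm thick along y, 24 mm tall (z up). This point is 157 mm above the worktop when shut and rises with the gate. Below it: guide post tops at 130 mm, roofs at 118 mm. The blue handle is 130 mm away along this point's -y axis.
- outer_handle (a point): Centre of the blue handle of the outer gate, at the free end of the pass box: the same bar, 60 mm along its x axis, 14 mm thick along y, 24 mm tall, 157 mm above the worktop when shut. Pinch it from above across the 14 mm and lift straight up.
- inner_gate (a joint): Height in m by which the inner (red) gate stands open: 0 shut, 0.085 fully up. It starts shut or up to 20 mm ajar. It slides straight up and down, stays where it is left, and takes about 4 N to push down and 7 N to lift; at 0 it meets a hard stop.
- outer_gate (a joint): Height in m by which the outer (blue) gate stands open: 0 shut (as it starts), 0.085 fully up at a hard stop. It slides straight up and down, stays where it is left, and takes about 7 N to lift.

How it is judged:
By the outcome, as a careful person would: the job done as asked, in the order asked, and still so for the second after the job is handed in, with the robot touching nothing.
It also fails if it takes over 38 s, if anything falls off the work surface, if the arm or the gripper's body presses on something with over 40 N, if the wrist force passes 120 N, or if a joint passes its speed limit or range.

## Working session

There is one attempt and no reset: what is moved stays moved. The work goes in short steps, Python scripts to look and compute and a tool call to move; the robot and the scene stay as the last step left them, time stands still between calls to the robot, and variables do not carry over. Pictures are saved under pics/ and viewed, at most 10 in all, crops included, and the job is handed in when it is done.

Besides the shell and the picture viewer there is one more tool, called after "Call:" as name(argument=value, ...) on one line, values as JSON. step_arm: Moves the arm, as the interface text tells. Its arguments: {"type":"object","properties":{"plan":{"type":"string"},"force":{"type":"number"}},"required":["plan"]}

```bash
mkdir -p pics; cat > h.py <<'E'
import numpy as np, cv2
from rig import r
def pts(name, img, dep, mask):
    c=r.get_calibration(name); K=c["K"]; T=np.array(c["world_from_camera"])
    v,u=np.nonzero(mask&(dep>0)); z=dep[v,u]
    p=np.stack([(u-K[0][2])/K[0][0]*z,(v-K[1][2])/K[1][1]*z,z,np.ones_like(z)])
    return (T@p)[:3].T,u,v
def masks(img):
    h=cv2.cvtColor(img,cv2.COLOR_RGB2HSV); H,S,V=cv2.split(h)
    ok=(S>120)&(V>60)
    return {"red":ok&((H<8)|(H>172)),"blue":ok&(H>100)&(H<130)}
E
python3 - <<'E'
from h import *
for n in("scene","top"):
    im,d=r.grab_frame(n); cv2.imwrite(f"pics/{n}0.png",im[:,:,::-1])
    for k,m in masks(im).items():
        nn,lab,st,_=cv2.connectedComponentsWithStats(m.astype(np.uint8))
        for i in range(1,nn):
            if st[i,4]<40: continue
            p,u,v=pts(n,im,d,lab==i)
            if len(p)<20: continue
            q=p[:,:2].astype(np.float32)
            print(n,k,st[i],p.min(0).round(),p.max(0).round(),np.median(p,0).round(), cv2.minAreaRect(q))
print(r.sense())
E
```

```text
scene red [399  83  15  21 189] [494. 652.  64.] [564. 849. 184.] [549. 666. 157.] ((520.6309204101562, 748.65869140625), (31.253650665283203, 201.35218811035156), 18.376205444335938)
scene red [303 170  29  20 333] [367. 300.  -2.] [525. 481. 186.] [496. 304. 180.] ((431.2823486328125, 378.5479736328125), (46.83987808227539, 235.9298553466797), 41.28023910522461)
scene red [170 349  15  28 210] [379. -79.  -3.] [425. -33.  70.] [400. -57.  13.] ((395.8804626464844, -52.917030334472656), (39.328704833984375, 47.793888092041016), 58.028263092041016)
scene blue [268 223  30  20 306] [463. 171. 153.] [521. 184. 172.] [493. 174. 168.] ((492.1627502441406, 177.5764923095703), (12.230067253112793, 57.96622848510742), 88.48042297363281)
top red [125 173  30  20 269] [528. 654.  -4.] [604. 792. 184.] [546. 672. 157.] ((563.6852416992188, 726.2637329101562), (151.31590270996094, 34.918155670166016), 71.2176284790039)
top red [309 192   6  27 148] [464. 303. 179.] [519. 315. 185.] [493. 310. 182.] ((491.4987487792969, 309.0845642089844), (10.666535377502441, 55.73310852050781), 89.212989807128
[... 1330 characters left out ...]
pos': array([-1.29139058e+00,  3.53583768e-01,  1.63407231e+00, -2.44340287e-05,
        1.15521931e+00, -2.41280848e-03]), 'qvel': array([ 2.61601891e-04, -1.06527554e-03, -2.74491760e-03,  7.98023181e-05,
        1.93605014e-03,  7.09190648e-05]), 'joint_efforts': array([ 9.91592242e-04, -6.06355834e+01, -3.42819035e+01,  1.45603753e-04,
        4.07333122e-03, -2.04674473e-05]), 'eef_pos': array([ 173.66867361, -599.89558684,  207.32836764]), 'tcp_rot': array([-3.14030988e+00,  1.92465795e-05,  2.81828443e-01]), 'contact_force': array([-1.1686739 , -0.40131535,  0.6117646 ]), 'wrist_torque': array([-0.00555291, -0.02919287,  0.01219777]), 'grasp_force': 0.0, 'opening': 0.9997526430198007}
```

View pics/scene0.png

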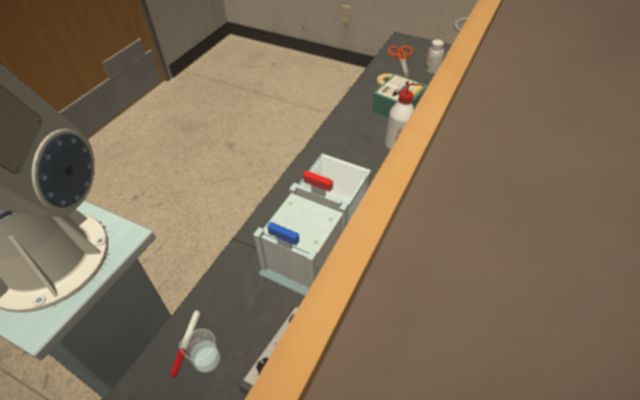

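View pics/top0.png

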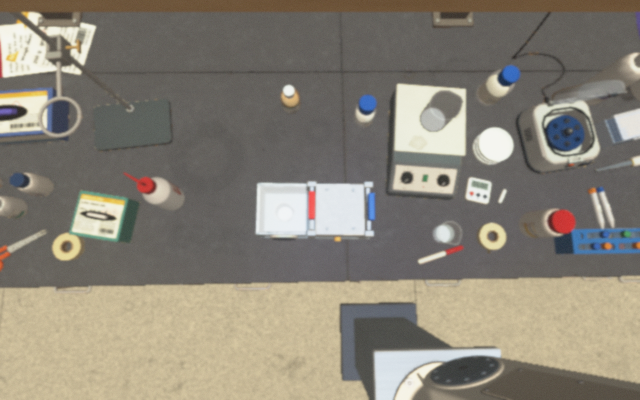

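The scene view shows the isolator with its blue handle at about (283,233) and red at (317,181). In the top view they are at (371,206) and (311,205). The red handle's top is at about z 182, where 169 would be shut, so the gate is about 13 mm ajar. I'll transit high with the jaws shut.

Call:
step_arm(plan="0 0 -2 15 40 20 255; 0 0 -4 30 80 35 255; 0 0 -6 46 125 45 255; 0 0 -8 62 170 50 255; 0 0 -10 78 215 50 255; 0 0 -12 94 260 50 255; 0 0 -15 110 305 50 255; 0 0 -17 126 350 50 255", force=40)

```text
clock: 0.9
eef_pos: [299.8, -248.5, 257.9]
tcp_rot: [-3.142, -0.0, -0.018]
contact_force: [0.9, 1.2, -0.5]
opening: -0.002
grasp_force: 0.0
```

Call:
step_arm(plan="0 0 0 16 45 0 255; 0 0 0 32 90 0 255; 0 0 0 48 135 0 255; 0 0 0 64 180 0 255; 0 0 0 80 225 0 255; 0 0 0 96 270 0 255; 0 0 0 112 315 0 255; 0 0 0 128 360 0 255")

```text
clock: 1.7
eef_pos: [427.8, 111.8, 257.9]
tcp_rot: [3.141, -0.0, -0.014]
contact_force: [0.9, -0.8, 0.7]
opening: -0.002
grasp_force: 0.0
```

Call:
step_arm(plan="0 0 0 16 45 0 255; 0 0 0 32 90 0 255; 0 0 0 48 135 0 255; 0 0 0 60 175 0 255; 0 0 0 65 196 0 255; 0 0 0 65 196 0 255; 0 0 0 65 196 0 255")

```text
clock: 2.4
eef_pos: [492.3, 305.5, 257.3]
tcp_rot: [3.141, 0.001, -0.014]
contact_force: [0.5, 0.1, 0.2]
opening: -0.001
grasp_force: 0.0
```

```bash
python3 - <<'E'
from h import *
c=r.get_calibration("wrist"); im,d=r.grab_frame("wrist"); cv2.imwrite("pics/w1.png",im[:,:,::-1])
K=np.array(c["K"]); T=np.array(c["world_from_camera"]); print(K,T.round(2),r.sense()["eef_pos"])
for k,m in masks(im).items():
    nn,lab,st,_=cv2.connectedComponentsWithStats(m.astype(np.uint8))
    for i in range(1,nn):
        if st[i,4]<150: continue
        v,u=np.nonzero((lab==i)&(d>0)); z=d[v,u]
        dx,dy=u-K[0,2],v-K[1,2]; R=np.hypot(dx,dy); th=R/K[0,0]; s=np.tan(th)*z/np.maximum(R,1e-6)
        p=(T@np.stack([dx*s,dy*s,z,np.ones_like(z)]))[:3].T
        t=p[p[:,2]>np.percentile(p[:,2],95)-4]
        print(k,st[i],p.min(0).round(),p.max(0).round(),"top",np.percentile(t,[2,50,98],axis=0).round(1).tolist(),cv2.minAreaRect(t[:,:2].astype(np.float32)))
E
```

```text
[[309.70691629   0.         320.73166027]
 [  0.         309.70691629 194.15053067]
 [  0.           0.           1.        ]] [[-1.0000e-02 -9.5000e-01 -3.2000e-01  5.7409e+02]
 [-1.0000e+00  1.0000e-02  0.0000e+00  3.0466e+02]
 [ 0.0000e+00  3.2000e-01 -9.5000e-01  4.2334e+02]
 [ 0.0000e+00  0.0000e+00  0.0000e+00  1.0000e+00]] [492.28588382 304.88043321 257.50896802]
red [  6 136  39  29 638] [530. 654.   1.] [572. 974. 184.] top [[545.4, 671.3, 175.8], [550.7, 678.4, 180.6], [559.6, 693.7, 184.1]] ((552.942138671875, 683.8703002929688), (28.606647491455078, 5.256007194519043), 63.39670944213867)
red [ 308  156   17   71 1167] [464. 303. 167.] [523. 317. 185.] top [[466.0, 302.9, 180.2], [495.0, 309.4, 182.5], [521.9, 316.3, 184.0]] ((493.2705383300781, 309.8020935058594), (13.689966201782227, 59.43815612792969), 89.41619110107422)
blue [ 441  156   26   64 1218] [417.  86.  -1.] [520. 187. 171.] top [[462.8, 173.9, 166.4], [491.6, 181.0, 168.9], [518.8, 186.7, 170.3]] ((490.76165771484375, 180.23065185546875), (13.866673469543457, 59.332645416259766), 88.99091339111328)
```

Call:
step_arm(plan="0 0 0 1 5 -10 255; 0 0 0 1 5 -25 255; 0 0 0 1 5 -40 255; 0 0 0 1 5 -50 255; 0 0 0 1 5 -55 255; 0 0 0 1 5 -55 255")

```text
clock: 3.05
eef_pos: [493.3, 310.2, 201.9]
tcp_rot: [3.141, 0.001, -0.015]
contact_force: [-0.3, 0.6, 0.5]
opening: -0.004
grasp_force: 0.0
```

Call:
step_arm(plan="0 0 0 0 0 -3 255; 0 0 0 0 0 -6 255; 0 0 0 0 0 -8 255; 0 0 0 0 0 -10 255; 0 0 0 0 0 -12 255; 0 0 0 0 0 -14 255")

```text
clock: 3.65
eef_pos: [493.8, 310.7, 188.9]
tcp_rot: [-3.142, -0.0, -0.015]
contact_force: [-0.7, -0.3, -1.0]
opening: -0.003
grasp_force: 0.0
```

Call:
step_arm(plan="0 0 0 0 0 -1 255; 0 0 0 0 0 -2 255; 0 0 0 0 0 -3 255; 0 0 0 0 0 -4 255")

```text
clock: 4.05
eef_pos: [493.8, 310.7, 184.9]
tcp_rot: [-3.142, -0.0, -0.015]
contact_force: [-0.4, -0.5, -0.4]
opening: -0.002
grasp_force: 0.0
```

```bash
python3 - <<'E'
from h import *
print(r.sense()["contact_force"],r.sense()["eef_pos"])
im,d=r.grab_frame("wrist"); cv2.imwrite("pics/w2.png",im[:,:,::-1])
a,b=r.grab_frame("scene"); cv2.imwrite("pics/s2.png",cv2.resize(a[120:290,200:420],None,fx=3,fy=3)[:,:,::-1])
m=masks(a); m["red"][:,:290]=0;m["red"][:150]=0;m["red"][230:]=0
p,u,v=pts("scene",a,b,m["red"]); print(np.percentile(p,[5,50,95],axis=0).round(1))
E
```

```text
[-0.4094755  -0.51928944 -0.36257433] [493.81596779 310.66483539 184.94385082]
[[468.2 301.7 164.8]
 [495.6 303.9 180.2]
 [521.4 314.1 184.3]]
```

View pics/w2.png

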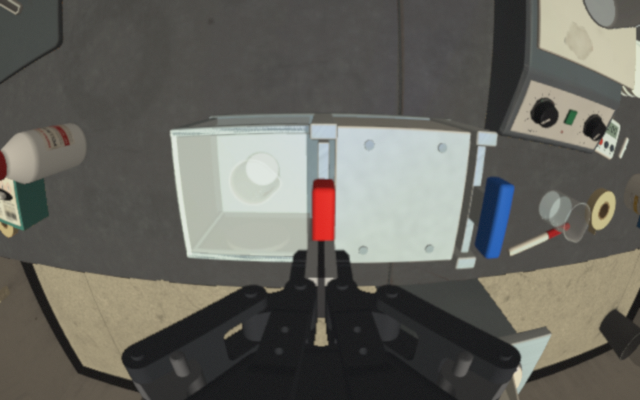

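View pics/s2.png

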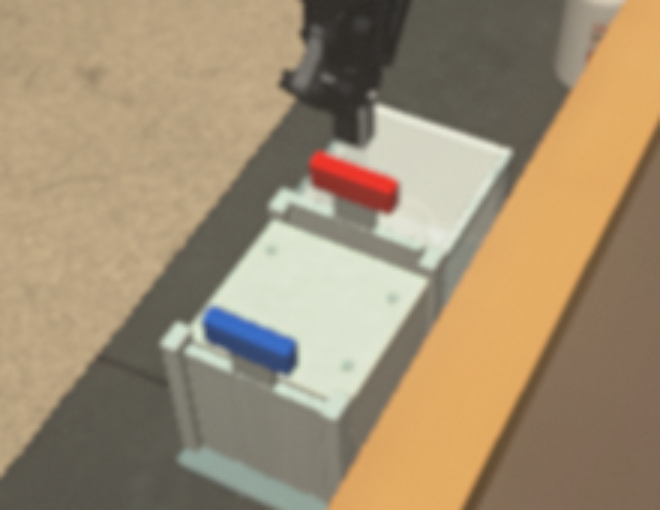

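The wrist view shows the red bar at (323,210) with the fingers below it near (322,260). In the scene crop the tips are at (355,140), just behind the red bar at (355,180), and the gate hasn't moved. I'll zoom in and measure the fingertips.

```bash
python3 - <<'E'
from h import *
im=cv2.imread("pics/w2.png"); 
im2,d=r.grab_frame("wrist"); c=r.get_calibration("wrist");K=np.array(c["K"]); T=np.array(c["world_from_camera"])
cv2.imwrite("pics/w3.png",cv2.resize(im2[160:310,240:400],None,fx=4.5,fy=3.9)[:,:,::-1])
def w(u,v):
    z=d[v,u];dx,dy=u-K[0,2],v-K[1,2];R=np.hypot(dx,dy)+1e-6;s=np.tan(R/K[0,0])*z/R
    return (T@[dx*s,dy*s,z,1])[:3].round(0)
for u,v in [(323,185),(323,210),(323,235),(323,238),(322,245),(322,260),(322,275),(312,260),(332,260),(300,256),(300,270),(345,256),(345,270)]: print(u,v,im2[v,u],d[v,u].round(),w(u,v))
a,b=r.grab_frame("scene")
g=(a.max(2)<75)
g[:, :290]=0; g[:,340:]=0; g[:120]=0; g[175:]=0
p,u,v=pts("scene",a,b,g)
for vv in range(145,175,3):
    s=v==vv
    if s.any(): print(vv,u[s].min(),u[s].max(),np.median(p[s],0).round())
E
```

```text
323 185 [103  25  23] 182.0 [523. 309. 177.]
323 210 [226  49  42] 181.0 [509. 309. 182.]
323 235 [223  45  37] 187.0 [493. 310. 182.]
323 238 [220  44  37] 186.0 [491. 310. 183.]
322 245 [28 27 28] 148.0 [505. 310. 218.]
322 260 [27 26 28] 134.0 [505. 310. 233.]
322 275 [26 26 26] 123.0 [505. 310. 244.]
312 260 [84 83 78] 136.0 [504. 315. 232.]
332 260 [85 83 80] 136.0 [504. 306. 231.]
300 256 [26 27 27] 147.0 [501. 321. 221.]
300 270 [27 28 29] 135.0 [501. 320. 234.]
345 256 [27 27 30] 146.0 [501. 299. 222.]
345 270 [28 28 28] 135.0 [500. 300. 234.]
145 295 326 [502. 296. 276.]
148 294 326 [505. 296. 271.]
151 299 321 [506. 262. 291.]
154 301 322 [506. 270. 275.]
157 309 318 [506. 277. 265.]
160 311 318 [495. 298. 236.]
163 311 318 [495. 298. 229.]
166 315 318 [498. 299. 222.]
```

View pics/w3.png

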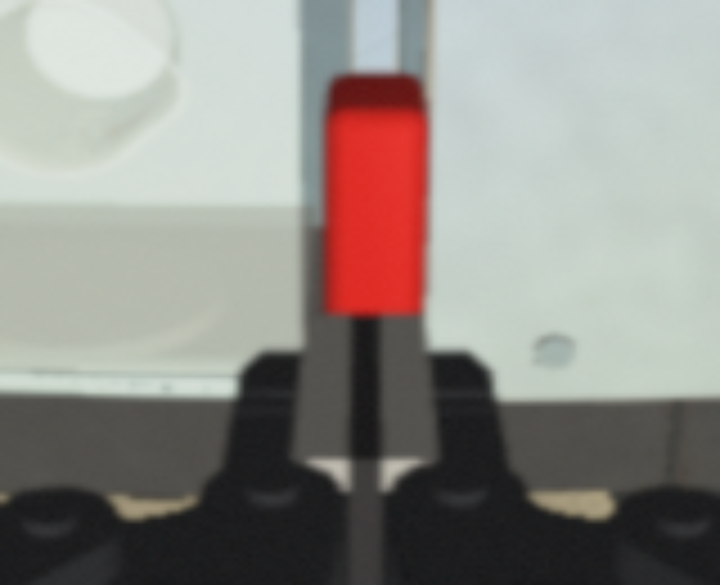

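The closed fingertips actually end at about z 212, at crop (365,315). That is roughly 27 mm above the reported TCP height, so I'm still about 29 mm clear of the handle. I'll go down by feel.

Call:
step_arm(plan="0 0 0 0 0 -4 255; 0 0 0 0 0 -8 255; 0 0 0 0 0 -12 255; 0 0 0 0 0 -16 255; 0 0 0 0 0 -20 255; 0 0 0 0 0 -22 255")

```text
clock: 4.85
eef_pos: [493.6, 310.5, 162.4]
tcp_rot: [3.141, 0.001, -0.015]
contact_force: [0.6, -0.2, -0.1]
opening: -0.002
grasp_force: 0.0
```

Call:
step_arm(plan="0 0 0 0 0 -2 255; 0 0 0 0 0 -4 255; 0 0 0 0 0 -6 255; 0 0 0 0 0 -8 255; 0 0 0 0 0 -10 255")

```text
clock: 5.35
eef_pos: [493.9, 310.7, 153.1]
tcp_rot: [-3.141, -0.0, -0.015]
contact_force: [-0.2, -0.5, 4.0]
opening: 0.001
grasp_force: 1.8
```

Call:
step_arm(plan="0 0 0 0 0 -2 255; 0 0 0 0 0 -4 255; 0 0 0 0 0 -5 255; 0 0 0 0 0 -6 255; 0 0 0 0 0 -7 255; 0 0 0 0 0 -8 255")

```text
clock: 5.95
eef_pos: [494.0, 310.7, 145.6]
tcp_rot: [-3.141, -0.0, -0.015]
contact_force: [-4.4, -2.8, 18.2]
opening: 0.002
grasp_force: 9.0
```

Call:
step_arm(plan="0 0 0 0 0 -1 255; 0 0 0 0 0 -2 255")

```text
clock: 6.15
eef_pos: [494.1, 310.9, 145.5]
tcp_rot: [-3.141, -0.001, -0.015]
contact_force: [-9.9, -5.5, 35.1]
opening: 0.002
grasp_force: 17.4
```

Hard stop met: 35 N with no further travel, and the tip height matches the handle top at 169, so the gate is shut. I'll hold briefly at a lower force, rise, and move over to blue with the jaws opening.

Call:
step_arm(plan="0 0 0 0 0 0.5 255; 0 0 0 0 0 0.5 255; 0 0 0 0 0 0.5 255; 0 0 0 0 0 5 255; 0 0 0 0 0 20 255; 0 0 0 0 0 40 255; 0 0 0 0 0 60 255; 0 0 0 0 0 70 255")

```text
clock: 6.95
eef_pos: [494.6, 311.1, 215.1]
tcp_rot: [-3.14, -0.002, -0.015]
contact_force: [-0.1, 0.3, -0.3]
opening: -0.002
grasp_force: 0.0
```

Call:
step_arm(plan="0 0 0 -1 -40 0 0; 0 0 0 -2 -80 0 0; 0 0 0 -3 -115 0 0; 0 0 0 -3 -130 0 0; 0 0 0 -3 -130 0 0; 0 0 0 -3 -130 0 0")

```text
clock: 7.55
eef_pos: [491.1, 181.2, 213.1]
tcp_rot: [-3.141, -0.0, -0.016]
contact_force: [-0.0, -0.2, 0.2]
opening: 0.992
grasp_force: 0.0
```

```bash
python3 - <<'E'
from h import *
c=r.get_calibration("wrist"); im,d=r.grab_frame("wrist"); cv2.imwrite("pics/w4.png",im[:,:,::-1])
K=np.array(c["K"]); T=np.array(c["world_from_camera"]); s=r.sense(); print(s["eef_pos"],s["opening"],s["contact_force"])
for k,m in masks(im).items():
    nn,lab,st,_=cv2.connectedComponentsWithStats(m.astype(np.uint8))
    for i in range(1,nn):
        if st[i,4]<300: continue
        v,u=np.nonzero((lab==i)&(d>0)); z=d[v,u]
        dx,dy=u-K[0,2],v-K[1,2]; R=np.hypot(dx,dy); th=R/K[0,0]; s=np.tan(th)*z/np.maximum(R,1e-6)
        p=(T@np.stack([dx*s,dy*s,z,np.ones_like(z)]))[:3].T
        t=p[p[:,2]>np.percentile(p[:,2],95)-4]
        print(k,st[i],"top",np.percentile(t,[2,50,98],axis=0).round(1).tolist(),cv2.minAreaRect(t[:,:2].astype(np.float32)))
E
```

```text
[491.11974743 181.58443377 213.06182497] 0.994086760080207 [ 0.20704452 -0.21563775 -0.6115742 ]
red [ 151  167   32   73 1654] top [[466.2, 302.3, 166.2], [495.3, 307.6, 169.0], [521.6, 314.9, 170.4]] ((493.5074768066406, 308.88720703125), (14.150086402893066, 58.482418060302734), 89.10723114013672)
red [620 191  20  39 616] top [[430.2, -281.7, 124.0], [451.6, -256.9, 126.1], [478.2, -240.7, 128.4]] ((450.4516906738281, -258.366455078125), (53.92277145385742, 36.15214157104492), 28.320295333862305)
blue [ 315  166   19   79 1405] top [[463.1, 173.2, 166.9], [492.6, 179.5, 169.0], [518.8, 185.8, 170.4]] ((490.8194885253906, 179.29006958007812), (12.870698928833008, 58.81843948364258), 88.74431610107422)
```

View pics/w4.png

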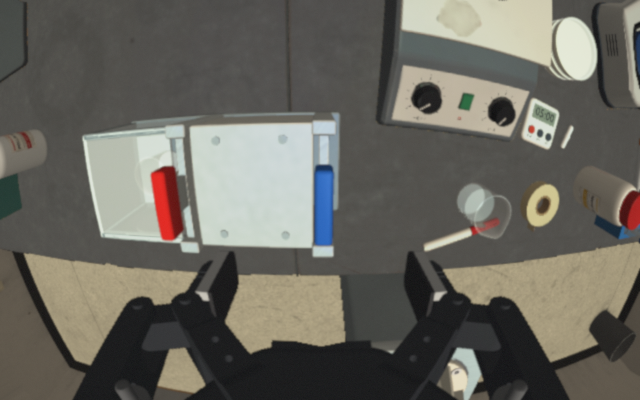

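The red top now reads 169, so that gate is shut. Blue at (323,205) is centred between the open jaws. Next I descend, then pinch.

Call:
step_arm(plan="0 0 0 0 -1.5 -15 0; 0 0 0 0 -1.5 -35 0; 0 0 0 0 -1.5 -55 0; 0 0 0 0 -1.5 -70 0; 0 0 0 0 -1.5 -80 0; 0 0 0 0 -1.5 -88 0; 0 0 0 0 -1.5 -92 0; 0 0 0 0 -1.5 -92 0")

```text
clock: 8.4
eef_pos: [490.7, 179.4, 120.8]
tcp_rot: [3.142, 0.0, -0.015]
contact_force: [0.5, -0.1, 0.1]
opening: 0.998
grasp_force: 0.0
```

Call:
step_arm(plan="0 0 0 0 0 0 255; 0 0 0 0 0 0 255; 0 0 0 0 0 0 255; 0 0 0 0 0 0 255; 0 0 0 0 0 0 255; 0 0 0 0 0 0 255; 0 0 0 0 0 0 255", force=50)

```text
clock: 9.1
eef_pos: [490.9, 179.3, 121.3]
tcp_rot: [-3.141, -0.0, -0.015]
contact_force: [-1.4, 0.7, 4.6]
opening: 0.156
grasp_force: 50.5
```

Gripped: an opening of 0.156 is about 13 mm, which matches the bar. Now the lift, about 80 mm and then by feel.

Call:
step_arm(plan="0 0 0 0 0 3 255; 0 0 0 0 0 10 255; 0 0 0 0 0 20 255; 0 0 0 0 0 32 255; 0 0 0 0 0 44 255; 0 0 0 0 0 56 255; 0 0 0 0 0 66 255; 0 0 0 0 0 75 255")

```text
clock: 9.9
eef_pos: [490.9, 179.2, 197.0]
tcp_rot: [-3.141, -0.0, -0.015]
contact_force: [3.5, 5.4, -7.2]
opening: 0.151
grasp_force: 48.8
```

Call:
step_arm(plan="0 0 0 0 0 3 255; 0 0 0 0 0 6 255; 0 0 0 0 0 8 255; 0 0 0 0 0 9 255; 0 0 0 0 0 10 255")

```text
clock: 10.4
eef_pos: [490.8, 179.3, 205.8]
tcp_rot: [-3.141, 0.0, -0.015]
contact_force: [3.7, 4.9, -7.3]
opening: 0.155
grasp_force: 48.9
```

Call:
step_arm(plan="0 0 0 0 0 1 255; 0 0 0 0 0 2 255")

```text
clock: 10.6
eef_pos: [490.7, 179.2, 206.5]
tcp_rot: [-3.142, 0.0, -0.015]
contact_force: [10.0, 6.5, -27.3]
opening: 0.152
grasp_force: 48.7
```

The hard stop is reached. I'll relax slightly, release and withdraw.

Call:
step_arm(plan="0 0 0 0 0 -1 255; 0 0 0 0 0 -1 0; 0 0 0 0 0 -1 0; 0 0 0 0 0 -1 0; 0 0 0 0 0 -1 0; 0 0 0 0 0 -1 0; 0 0 0 0 0 10 0; 0 0 0 0 0 25 0")

```text
clock: 11.4
eef_pos: [490.4, 179.0, 233.3]
tcp_rot: [3.141, 0.001, -0.015]
contact_force: [0.1, 0.7, -0.5]
opening: 1.005
grasp_force: 0.0
```

Call:
step_arm(plan="0 0 0 0 0 25 0; 0 0 0 0 0 50 0; 0 0 0 0 0 70 0; 0 0 0 0 0 70 0; 0 0 0 0 0 70 0")

```text
clock: 11.9
eef_pos: [490.9, 179.1, 303.4]
tcp_rot: [-3.141, -0.001, -0.015]
contact_force: [-0.2, 0.3, 0.1]
opening: 0.998
grasp_force: 0.0
```

```bash
python3 - <<'E'
from h import *
s=r.sense(); print(s["clock"],s["eef_pos"],s["opening"],s["contact_force"])
c=r.get_calibration("wrist"); im,d=r.grab_frame("wrist"); cv2.imwrite("pics/w5.png",im[:,:,::-1])
K=np.array(c["K"]); T=np.array(c["world_from_camera"])
for k,m in masks(im).items():
    nn,lab,st,_=cv2.connectedComponentsWithStats(m.astype(np.uint8))
    for i in range(1,nn):
        if st[i,4]<300: continue
        v,u=np.nonzero((lab==i)&(d>0)); z=d[v,u]
        dx,dy=u-K[0,2],v-K[1,2]; R=np.hypot(dx,dy); th=R/K[0,0]; s=np.tan(th)*z/np.maximum(R,1e-6)
        p=(T@np.stack([dx*s,dy*s,z,np.ones_like(z)]))[:3].T
        t=p[p[:,2]>np.percentile(p[:,2],95)-4]
        print(k,st[i],"top",np.percentile(t,[2,50,98],axis=0).round(1).tolist())
E
```

```text
11.9 [490.85680869 179.14360937 303.41017236] 0.9983545856448791 [-0.23619464  0.2501145   0.14540566]
red [  0 140  21  23 332] top [[538.7, 657.3, 160.0], [546.0, 670.4, 167.7], [548.0, 673.6, 175.7]]
red [192 147  20  56 869] top [[465.9, 302.5, 166.5], [494.1, 308.0, 169.1], [521.1, 314.7, 170.6]]
red [581 175  26  34 670] top [[430.5, -290.7, 124.2], [455.1, -265.1, 126.3], [480.1, -241.4, 128.4]]
blue [596  35  28  49 791] top [[643.2, -379.2, 69.0], [682.4, -328.9, 70.6], [727.2, -295.1, 74.8]]
blue [ 312  164   19   79 1343] top [[463.0, 173.2, 252.0], [491.9, 179.4, 254.0], [518.6, 185.9, 255.4]]
blue [607 181  33  17 338] top [[424.2, -513.1, 67.4], [434.0, -445.9, 68.8], [439.0, -379.0, 70.7]]
```

View pics/w5.png

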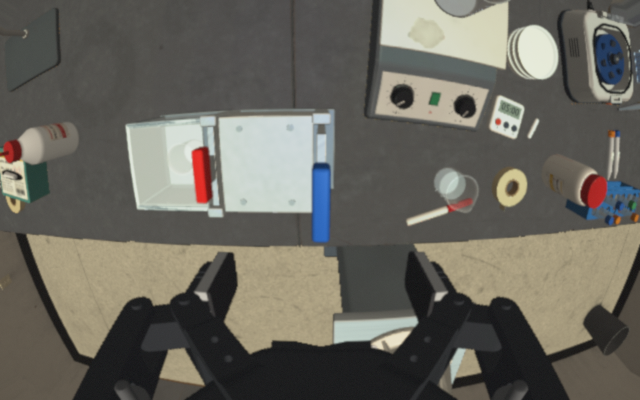

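The blue handle top, at (321,203), reads 254 mm: 169 + 85, so the gate is fully up. Red, at (202,175), reads 169 mm and is shut. The gripper is clear of both.

```bash
python3 -c "
from rig import r; print(r.sign_off())"
```

```text
the job is handed in; nothing more can be done
None
```

The inner gate was about 13 mm ajar; I pushed it shut and pressed it to about 35 N against its stop, then lifted the outer gate fully (85 mm) and let go, and handed in at about 12 s with the inner gate still shut and the gripper clear.

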